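# Take the nearly used-up tape roll off its post

## Task

Two rolls of brown paper tape sit on upright wooden posts. Slide the nearly used-up one, the roll of smaller diameter, up off its post and set it down flat on the floor of the shallow metal tray, without dropping it from a height; leave the full roll on its own post.

Things in the scene. Friction and masses are not known exactly. Their poses are not given: they have to be found in the camera images.
- small_roll: the nearly used-up roll of brown kraft paper tape: an upright ring 46 mm outside diameter, 36 mm tall, with a 27 mm hole, 35 to 70 g; loose on its post, standing on the post's shoulder 26 mm above the table. Origin: centre of its underside; z is its axis, up.
- full_roll: the full roll of the same brown tape, 70 mm outside diameter, 36 mm tall, 27 mm hole, on a second post just like the first; it stays there. Origin: centre of its underside; z up.
- small_stand: the fixed dark wooden stand under the small roll: a round foot 84 mm in diameter and 14 mm high, on it a shoulder 34 mm in diameter that reaches to 26 mm, and a smooth upright post 19 mm in diameter whose tapered tip is 76 mm above the table (14 mm above the roll's top). Origin: centre of the foot's underside, on the table; z along the post, up.
- tray: a fixed, empty, shallow aluminium tray, 128 mm (its x) by 158 mm (its y) outside, walls 4 mm thick and 22 mm high, floor top 4 mm above the table. Origin: centre of its underside; z up.
There are look-alikes about, which are no part of the job. Several things have the shape of the small_roll; the one meant has the colours described above.

How it is judged:
On the way:
1. the small roll has been lifted clear above the tip of its post (z of small_roll in the frame of small_stand above 0.073 m), for 0.05 s.
At the end, for the whole second after the job is handed in: The small roll lies flat (axis within 10 degrees of vertical) and at rest on the tray's floor, inside its walls (centre within 43 mm in x and 58 mm in y of the tray's centre, underside less than 6 mm above the floor); the full roll is still on its post, within 15 mm of where it was (x of small_roll in the frame of tray between -0.043 and 0.043 m and y of small_roll in the frame of tray between -0.058 and 0.058 m and z of small_roll in the frame of tray below 0.01 m and angle between small_roll's own z axis and vertical below 0.17 rad and linear speed of small_roll below 0.02 m/s and distance of full_roll from where it was at the start of the episode below 0.015 m); the robot touches nothing.
It fails at once if the full roll is taken off or pushed about (more than 15 mm) (distance of full_roll from where it was at the start of the episode above 0.015 m).
It fails at once if the small roll is dropped: in free fall, touching nothing, with its underside more than 30 mm above the table (contact force between small_roll and anything else below 0.01 N and height (world z) of small_roll above 0.03 m and horizontal distance between small_roll and small_stand above 0.05 m).
It also fails if it takes over 35 s, if anything falls off the work surface, if the arm or the gripper's body presses on something with over 40 N, if the wrist force passes 120 N, or if a joint passes its speed limit or range.

## Robot

A 6-joint arm with a two-finger parallel gripper is mounted at the origin on the work surface. World frame = base frame: x ahead of the robot, y to its left, z up, the work surface at z = 0. Lengths are in m, angles in rad, forces in N, time in s.
With the tool pointing down it reaches from about 0.35 to 0.775 m from the base axis. Payload 5.5 kg.
Tool frame: the origin (TCP) lies midway between the tips of the shut fingers; the grasp point (between the pads) lies 19 mm behind it; z points along the fingers, x is the direction in which the jaws open and shut, and the axes are right-handed (so a half turn about z gives the same grasp; the last joint's range is limited). The gripper opens to 85 mm and grips with 20 to 120 N. Pads are 22 mm wide; open, the fingers measure 114 mm over their backs; the gripper's body (76 mm by 85 mm) begins 54 mm behind the grasp point. The pads swing forward as they close: fully open they stand 13 mm farther back than shut.
Start: joints at [1.13, 0.313, 0.046, 1.304, 0, 1.431], TCP at [0.17, 0.549, 0.201] pointing down, gripper open.
Joint ranges: [-2.76, 2.76], [-0.86, 1.69], [-1.03, 1.26], [-2.2, 2.34], [-1.47, 1.5], [-3.14, 3.14]. Speed limits (rad/s): [2.57, 2.57, 3.14, 3.14, 3.14, 3.14].

## Interface

Orientations are given as a unit quaternion [w, x, y, z].
In Python, from workcell import env gives the robot as it stands. The module is installed in compiled form; this text tells all that it offers.
- The arm moves only by the tool apply_moves, never from a script. Its argument "moves" is a list of rows, each a list of 3 entries, a list of its own where there are three numbers: the shift along the tool's x, y, z in cm, then the turn about the tool's z in degrees, then the opening, from 0 (shut) to 1 (fully open). In form: [[[x, y, z], yaw, gripper], ...]. A call has exactly 10 rows; each row is the pose to reach, as a shift and turn from the pose commanded when the call began, along the tool's axes at that moment; what a row does not reach only later rows make up. A row lasts 1/8 s, in which the tool goes at most 62.5 mm and 10.7 degrees, less where a joint would pass 70% of its speed; a pose out of reach is approached as far as the arm can. A call with a gripper value outside its range is refused whole. The fingers move at their own pace and stop on an object; "squeeze" is the grip in N (left out, the last holds). Time passes only in rows, so rows that repeat a pose let the fingers close, or fill a call up. It gives the time, the measured TCP pose, the force and the opening at its end, in the units of the state.
- env.get_state(): the state, without advancing time (a new reading comes with each control period).
- env.read_camera(name): name is "scene" or "top" or "wrist"; returns a dict with "pixels" (420x560x3 uint8, red, green, blue), "fov_y" (degrees; the focal length in pixels is half the picture's height over the tangent of half this angle, whatever the lens; pixels are square), "cx", "cy" (the principal point, pixels), "dist" ([k1, k2, p1, p2, k3] as OpenCV has them; the pictures are not rectified), "world_from_camera" (4x4, takes a point from camera to world coordinates); the wrist camera has in their place "hand_eye" (4x4, takes a point from camera to tool coordinates, whose origin is the TCP and whose axes are the tool frame's). Camera axes: x right, y down, z forward; pixel columns grow to the right and rows downward; lengths in m; the calibration is good to about 2 mm. A picture is of the moment at which its call begins: read the wrist's pose just before it. There is no depth.
- env.hand_in(): hands the job in, once; it reports no verdict.
The state is a dict: "clock": time; "joint_pos": joint angles; "qvel": joint speeds; "tau": joint torques, N m; "tcp_pos": TCP position; "orientation": TCP orientation; "wrist_force": force on the tool from outside, world axes, zero at the start; "ft_torque": the same for the moment, N m; "finger_gap": finger opening in m.
Only numpy, scipy, OpenCV 4.12 (cv2) and the standard library are available. Lean on these libraries where they do the work, as an engineer would, in place of code of your own. Each camera call takes 0.05 s, during which the arm holds its last target.

## Working session

There is one attempt and no reset: what is moved stays moved. The work goes in short steps, Python scripts to look and compute and a tool call to move; the robot and the scene stay as the last step left them, time stands still between calls to the robot, and variables do not carry over. Pictures are saved under pics/ and viewed, and the job is handed in when it is done.

Besides the shell and the picture viewer there is one more tool, called after ">>>" as a command line: name --argument value ..., lists and objects as JSON in quotes. apply_moves: Moves the arm, as the interface text tells. Its arguments: {"type":"object","properties":{"moves":{"type":"array","items":{"type":"array"}},"squeeze":{"type":"number"}},"required":["moves"]}

```bash
mkdir -p pics
cat > h.py <<'E'
import numpy as np, cv2
from workcell import env
def K(c):
    h=c["pixels"].shape[0]; f=h/2/np.tan(np.radians(c["fov_y"])/2)
    return np.array([[f,0,c["cx"]],[0,f,c["cy"]],[0,0,1.]]),np.array(c["dist"],float)
def save(c,n): cv2.imwrite("pics/"+n,c["pixels"][:,:,::-1])
def R(q):
    from scipy.spatial.transform import Rotation as Ro
    return Ro.from_quat([q[1],q[2],q[3],q[0]]).as_matrix()
def T(c,s=None):
    if "world_from_camera" in c: return np.array(c["world_from_camera"])
    M=np.eye(4); M[:3,:3]=R(s["orientation"]); M[:3,3]=s["tcp_pos"]
    return M@np.array(c["hand_eye"])
def ray(c,uv,z,s=None):
    k,d=K(c); p=cv2.undistortPoints(np.array(uv,float).reshape(-1,1,2),k,d).reshape(-1,2)
    M=T(c,s); D=np.c_[p,np.ones(len(p))]@M[:3,:3].T; o=M[:3,3]
    return o+D*((z-o[2])/D[:,2])[:,None]
def proj(c,P,s=None):
    k,d=K(c); M=np.linalg.inv(T(c,s)); 
    return cv2.projectPoints(np.array(P,float).reshape(-1,1,3),cv2.Rodrigues(M[:3,:3])[0],M[:3,3],k,d)[0].reshape(-1,2)
E
python3 - <<'E'
from h import *
import pickle
s=env.get_state();print(s)
for n in("scene","top","wrist"):
    c=env.read_camera(n);save(c,n+"0.png");pickle.dump((c,s),open(n+"0.pkl","wb"))
    print(n,c["fov_y"],c["dist"],T(c,s)[:3,3])
E
```

```text
{'clock': 0.0, 'joint_pos': array([1.13037774e+00, 3.13974880e-01, 4.49512812e-02, 1.30359572e+00,
       5.27576225e-06, 1.43120305e+00]), 'qvel': array([ 7.62102657e-05,  8.78850070e-04,  3.94955445e-04, -2.79805855e-04,
       -7.70290199e-04, -3.67817153e-04]), 'tau': array([ 6.91635455e-05, -4.80625069e+01,  2.98533171e+01,  1.93502696e-02,
       -3.18947923e-04, -1.10824698e-05]), 'tcp_pos': array([0.17013262, 0.54864933, 0.19991212]), 'orientation': array([ 4.30984011e-04,  8.05079960e-01,  5.93165599e-01, -8.03173435e-04]), 'wrist_force': array([0.18106323, 0.34173617, 0.41149326]), 'ft_torque': array([-0.0585527 ,  0.02100916,  0.05310672]), 'finger_gap': 0.0853073065600666}
scene 57.30837486427054 [-0.02316848  0.          0.          0.          0.        ] [1.16396934 0.04301147 0.50318807]
top 43.98967495320186 [0.04712962 0.         0.         0.         0.        ] [0.30789626 0.07866368 1.02088207]
wrist 58.66075549134835 [0.03280917 0.         0.         0.         0.        ] [0.09862376 0.57053631 0.37361345]
```

View pics/top0.png

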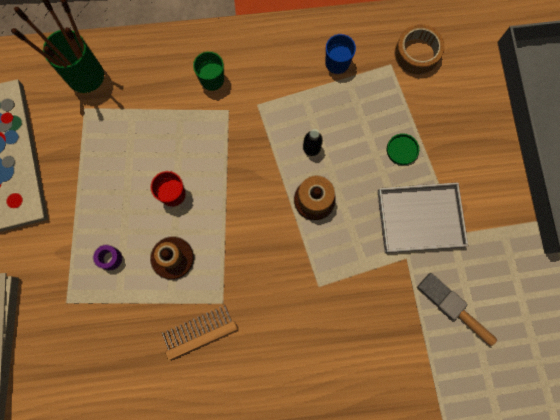

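View pics/scene0.png

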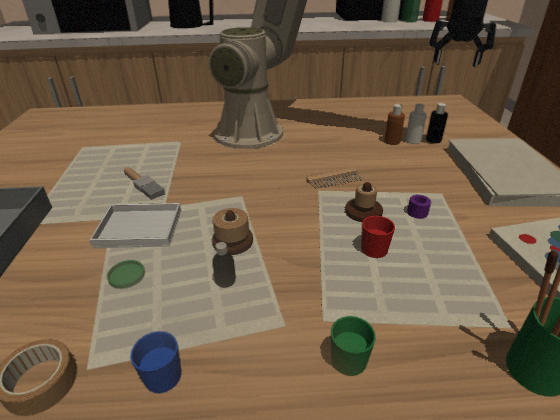

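View pics/wrist0.png

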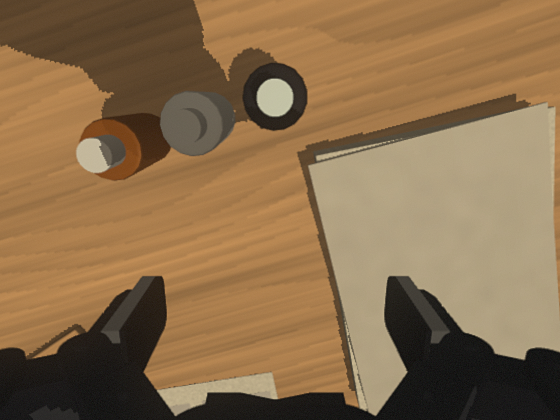

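The top view has four ring-like things: the small roll on its post at (170,256), a purple ring lying loose at (107,257), the full roll on its post at (316,197), and a wide brown ring at (420,50). The tray is at (423,218). The thing at (170,256) fits: brown, narrow and on a dark stand. I'll confirm it in a crop and measure.

Run:
```python
from h import *
import pickle
c,s=pickle.load(open("top0.pkl","rb"))
a=c["pixels"][225:290,130:210,::-1];b=c["pixels"][165:230,276:356,::-1]; t=c["pixels"][170:265,365:480,::-1]
cv2.imwrite("pics/cropA.png",np.hstack([cv2.resize(x,(400,325),interpolation=cv2.INTER_CUBIC) for x in (a,b)]))
cv2.imwrite("pics/cropT.png",cv2.resize(t,None,fx=5,fy=5,interpolation=cv2.INTER_CUBIC))
c,s=pickle.load(open("scene0.pkl","rb"))
cv2.imwrite("pics/cropS.png",cv2.resize(c["pixels"][170:230,330:440,::-1],None,fx=6,fy=6,interpolation=cv2.INTER_CUBIC))
```

```text
(no output)
```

View pics/cropA.png

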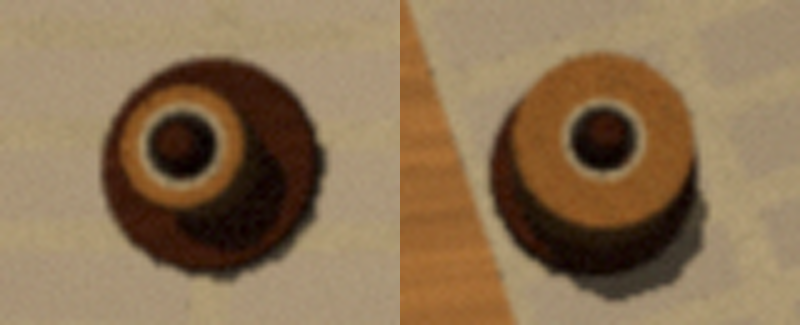

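View pics/cropT.png

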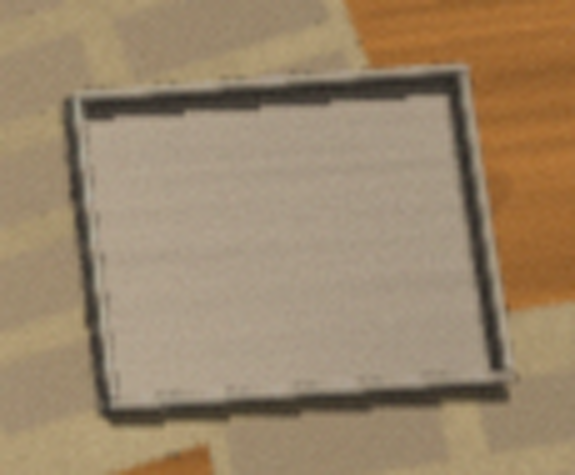

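View pics/cropS.png

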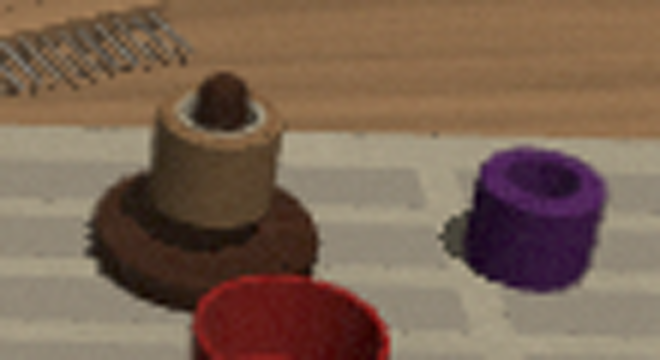

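The crop shows the small roll: brown, with a white core, on a dark stand, top centre at (166.4,254.4). The wider roll in the second half of the crop is the full one. The other ring in the scene crop is purple, so it's a look-alike.

Run:
```python
from h import *
import pickle
c,s=pickle.load(open("top0.pkl","rb"))
f=lambda uv,z:ray(c,uv,z)
o=np.array
print("roll",f([166.4,254.4],.062)," dia",f([[130+119/5,254.4],[130+245/5,254.4]],.062)[:,0:2])
print("foot",f([130+213/5,225+165/5],.010), "full",f([276+(604-400)/5,165+140/5],.062))
r=o([[68,95],[465,68],[508,380],[104,410]])/5+o([365,170])
t=f(r,.022);print(t,t.mean(0)); 
for i in range(4):print(np.linalg.norm(t[i]-t[i-1]))
e=(t[1]-t[0])+(t[2]-t[3]);print("long axis deg",np.degrees(np.arctan2(e[1],e[0])))
print("red cup",f([168,185],.05),"purple",f([107,257],.036),"blk bottle",f([313,135],.06),"green",f([402,150],0), "comb",f([200,332],.01))
print(R(s["orientation"]))
cs,_=pickle.load(open("scene0.pkl","rb"))
print("scene roll top", f and ray(cs,[330+217/6,170+115/6],.062), "foot", ray(cs,[330+204/6,170+230/6],.014))
print("tray scene",ray(cs,[[107,205],[181,204],[174,243],[95,243]],.022))
```

```text
roll [[0.45896139 0.26501803 0.062     ]]  dia [[0.46158557 0.28801897]
 [0.45633714 0.24197876]]
foot [[0.45875955 0.2636535  0.01      ]] full [[ 0.54430046 -0.02653198  0.062     ]]
[[ 0.54861724 -0.15374435  0.022     ]
 [ 0.54197683 -0.31121143  0.022     ]
 [ 0.4171616  -0.30438048  0.022     ]
 [ 0.42265218 -0.1482105   0.022     ]] [ 0.48260196 -0.22938669  0.022     ]
0.12608655322510784
0.15760702537538626
0.1250020174292871
0.15626646347981088
long axis deg -92.21500636119451
red cup [[0.59484581 0.25536943 0.05      ]] purple [[0.47080777 0.3812393  0.036     ]] blk bottle [[ 0.66155416 -0.03426791  0.06      ]] green [[ 0.63063123 -0.21920413  0.        ]] comb [[0.31306258 0.22177505 0.01      ]]
[[ 2.96307855e-01  9.55092165e-01 -7.81947896e-04]
 [ 9.55090780e-01 -2.96308774e-01 -1.64678288e-03]
 [-1.80452745e-03 -2.58876523e-04 -9.99998338e-01]]
scene roll top [[0.46726085 0.26516301 0.062     ]] foot [[0.47092469 0.26497968 0.014     ]]
tray scene [[ 0.42551926 -0.3121452   0.022     ]
 [ 0.43431655 -0.14422299  0.022     ]
 [ 0.57205717 -0.13692717  0.022     ]
 [ 0.56097633 -0.29406116  0.022     ]]
```

The roll is 46.3 mm across and the tray rim is 157 x 126 mm in the top view, which fit the given sizes. However, the scene camera puts both about 8 to 12 mm farther in x. I'll settle that with the wrist camera before grasping, so next I work out a viewing pose.

Run:
```python
from h import *
import pickle
c,s=pickle.load(open("wrist0.pkl","rb"))
print(np.round(np.array(c["hand_eye"]),3))
Rt=np.array([[.038,.999,0],[.999,-.038,0],[0,0,-1.]])
for dx,z in [(0,.2),(-.05,.2),(-.05,.16),(-.08,.2)]:
    M=np.eye(4);M[:3,:3]=Rt;M[:3,3]=[.461+dx,.265,z]
    c2=dict(c);c2["world_from_camera"]=M@np.array(c["hand_eye"])
    print(dx,z,proj(c2,[[.461,.265,.062],[.461,.265,.014]]))
d=np.array([.461-.05,.265,.2])-s["tcp_pos"]; print(R(s["orientation"]).T@d*100)
```

```text
[[ 1.    -0.001  0.    -0.001]
 [ 0.001  0.956  0.295 -0.075]
 [-0.001 -0.295  0.956 -0.174]
 [ 0.     0.     0.     1.   ]]
0 0.2 [[275.46509454 185.93170627]
 [275.37846024 174.4675705 ]]
-0.05 0.2 [[277.61240014 240.34126824]
 [277.26979509 222.7639593 ]]
-0.05 0.16 [[277.97951937 259.15979534]
 [277.54888525 237.08376845]]
-0.08 0.2 [[278.8147702  270.78614295]
 [278.33703114 249.9948949 ]]
[-1.99540123e+01  3.14098315e+01  1.90880681e-02]
```

>>> apply_moves --moves '[[[-2.0, 4.0, 0], -2, 1], [[-4.6, 9.0, 0], -4, 1], [[-7.2, 14.0, 0], -6, 1], [[-9.8, 19.2, 0], -8, 1], [[-12.4, 24.3, 0], -11, 1], [[-15.0, 29.4, 0], -13, 1], [[-17.0, 33.3, 0], -15, 1], [[-18.5, 36.2, 0], -15, 1], [[-18.5, 36.2, 0], -15, 1], [[-18.5, 36.2, 0], -15, 1]]'

```text
clock: 1.4
tcp_pos: [0.4607, 0.2654, 0.2005]
orientation: [-0.0, 0.721, 0.693, -0.0]
wrist_force: [-0.4, -0.2, 0.4]
finger_gap: 0.0854
```

Run:
```python
from h import *
import pickle
s=env.get_state();c=env.read_camera("wrist");save(c,"w1.png");pickle.dump((c,s),open("w1.pkl","wb"));print(s["tcp_pos"],s["clock"])
```

```text
[0.4607059  0.26540737 0.20052338] 1.4
```

View pics/w1.png

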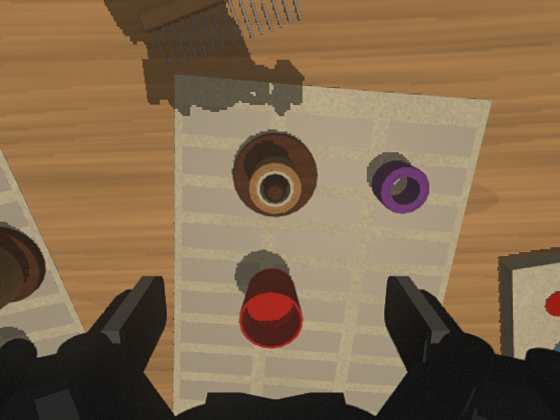

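The roll's top is at about (275,188) and the foot's centre at about (274.5,173). The purple ring is at (404,188) and the red cup at (271,310).

Run:
```python
from h import *
import pickle
c,s=pickle.load(open("w1.pkl","rb"))
print(ray(c,[275,188],.062,s),ray(c,[274.5,173],.012,s))
P=lambda x,y,z,r:[[x+r*np.cos(a),y+r*np.sin(a),z] for a in np.linspace(0,6.28,40)]
im=cv2.resize(c["pixels"][120:225,225:335,::-1],None,fx=6,fy=6,interpolation=cv2.INTER_CUBIC)
for x,y,z,r in [(.459,.265,.062,.023),(.459,.265,.014,.042)]:
    q=(proj(c,P(x,y,z,r),s)-[225,120]+.5)*6
    cv2.polylines(im,[q.astype(int).reshape(-1,1,2)],True,(0,255,0),1)
cv2.imwrite("pics/w1c.png",im[:600])
```

```text
[[0.46223921 0.26476203 0.062     ]] [[0.45928591 0.264403   0.012     ]]
```

View pics/w1c.png

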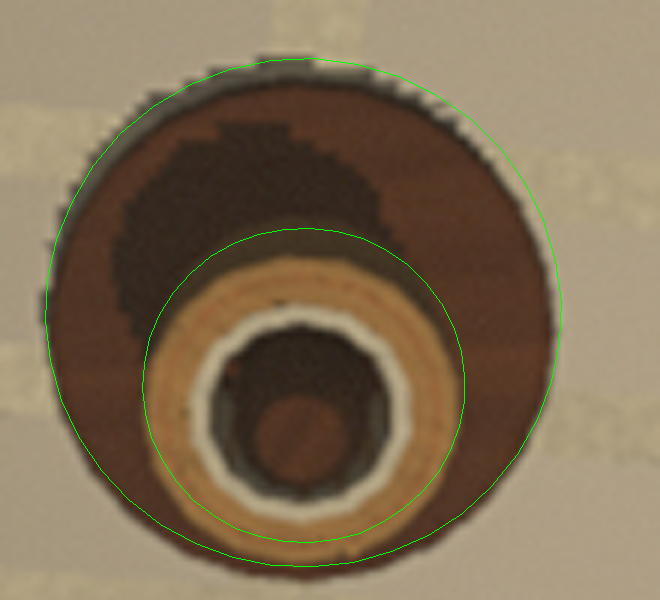

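The overlay is about 3 px high, so the wrist camera puts both roll and foot at (0.462, 0.2645), between the other two cameras. Its calibration is tied to the tool, so I use that. The 3 mm along the pad width is harmless, and y agrees in all three. Now going down.

>>> apply_moves --moves '[[[-0.1, 0.1, 2], 0, 1], [[-0.1, 0.1, 5], 0, 1], [[-0.1, 0.1, 8], 0, 1], [[-0.1, 0.1, 10.5], 0, 1], [[-0.1, 0.1, 12.5], 0, 1], [[-0.1, 0.1, 14.5], 0, 1], [[-0.1, 0.1, 16], 0, 1], [[-0.1, 0.1, 17.2], 0, 1], [[-0.1, 0.1, 17.2], 0, 1], [[-0.1, 0.1, 17.2], 0, 1]]'

```text
clock: 2.7
tcp_pos: [0.4627, 0.2645, 0.0293]
orientation: [0.0, 0.721, 0.693, 0.0]
wrist_force: [0.1, 0.3, -0.3]
finger_gap: 0.0853
```

Run:
```python
from h import *
s=env.get_state();print(s["tcp_pos"],s["wrist_force"])
save(env.read_camera("wrist"),"w2.png")
c=env.read_camera("scene");cv2.imwrite("pics/s2.png",cv2.resize(c["pixels"][110:260,290:450,::-1],None,fx=4,fy=4,interpolation=cv2.INTER_CUBIC))
```

```text
[0.46268755 0.26446815 0.02932684] [ 0.14175127  0.2807623  -0.30380981]
```

View pics/w2.png

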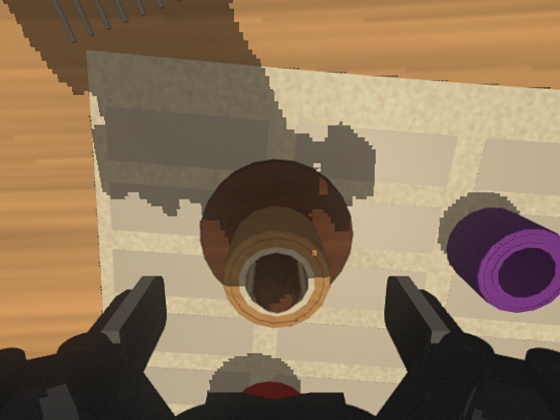

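View pics/s2.png

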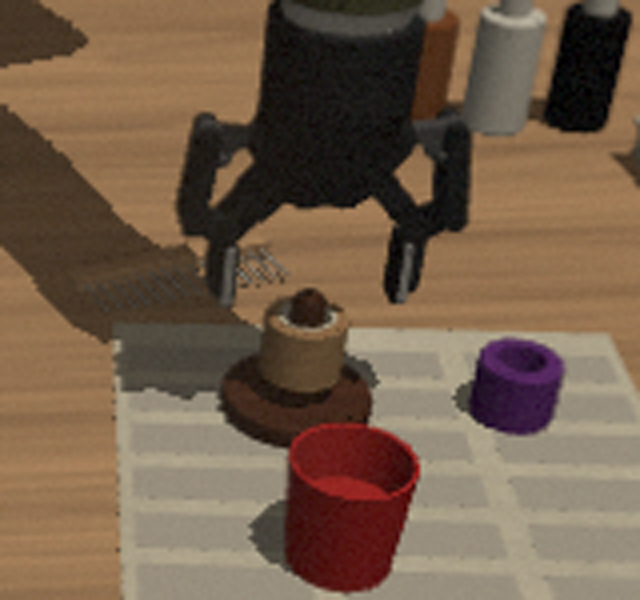

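The wrist view has the roll midway between the pads, at (277,285). In the scene view the fingertips look higher or farther back than I expected, so I check that against projections.

Run:
```python
from h import *
s=env.get_state();print(s["tcp_pos"])
c=env.read_camera("scene");w=env.read_camera("wrist")
x,y,z=s["tcp_pos"]
o=lambda P:np.round((proj(c,P)-[290,110]+.5)*4)
print("scene crop expected tips open (z+13mm)",o([[x,y-.0427,z+.013],[x,y+.0427,z+.013]]))
print("roll top ctr",o([[.462,.2645,.062],[.462,.2645,.014]]))
print("wrist: tips",proj(w,[[x,y-.0427,z+.013],[x,y+.0427,z+.013]],s),"roll top",proj(w,[[.462,.2645,.062],[.462,.2645,.026],[.462,.2645,.014]],s))
```

```text
[0.46295261 0.26446296 0.02954284]
scene crop expected tips open (z+13mm) [[223. 348.]
 [376. 341.]]
roll top ctr [[303. 314.]
 [293. 386.]]
wrist: tips [[185.58153582 265.02973504]
 [367.61817552 258.31484838]] roll top [[276.55995436 279.40936231]
 [276.21565918 246.00784532]
 [276.12704452 237.40420273]]
```

Both views disagree with the nominal tip height. In the wrist picture the gap between the tips is about 220 px where I expected 182, and in the scene the tips are about 45 crop px too high. The real tips seem to sit well behind the TCP. I'll measure this before closing.

Run:
```python
from h import *
import pickle
s=env.get_state()
c=env.read_camera("scene");w=env.read_camera("wrist");t=env.read_camera("top")
pickle.dump((c,w,s),open("p3.pkl","wb"))
a=cv2.resize(c["pixels"][150:200,330:405,::-1],(780,520),interpolation=cv2.INTER_CUBIC);cv2.imwrite("pics/s3.png",a)
a=np.hstack([cv2.resize(w["pixels"][260:380,x:x+90,::-1],(390,520),interpolation=cv2.INTER_CUBIC) for x in(90,375)]);cv2.imwrite("pics/w3.png",cv2.convertScaleAbs(a,alpha=2))
```

```text
(no output)
```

View pics/s3.png

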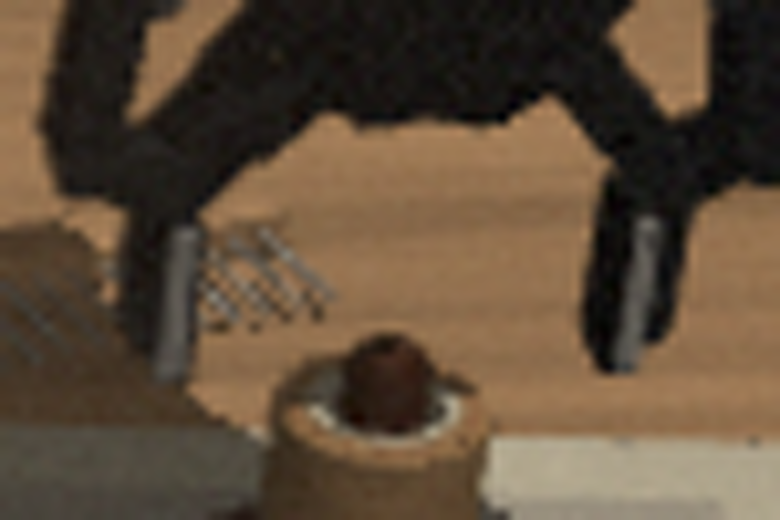

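View pics/w3.png

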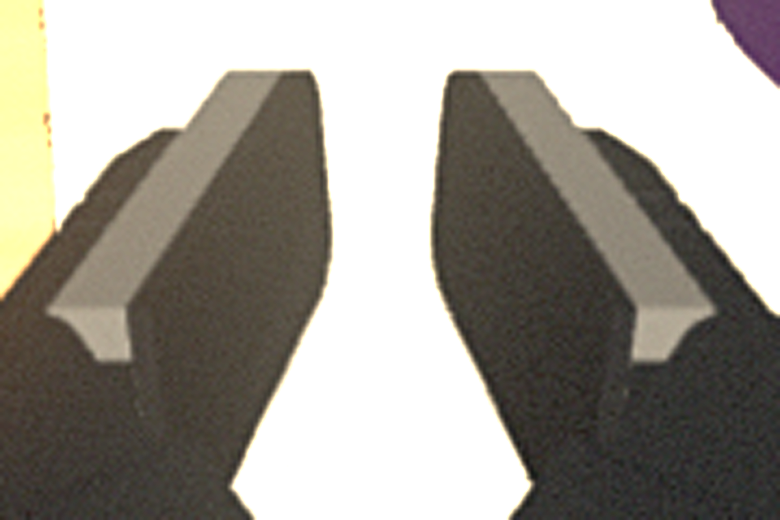

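Run:
```python
from h import *
import pickle
from scipy.optimize import least_squares
c,w,s=pickle.load(open("p3.pkl","rb"))
L=[330+190/10.4-.5,150+375/10.4-.5]; Rr=[330+612/10.4-.5,150+368/10.4-.5]
wl=[90+283/4.333-.5,260+72/4.333-.5]; wr=[375+90/4.333-.5,260+72/4.333-.5]
# tips in tool coords: (+-g/2, yc-.011, zt) near; scene sees far corner (+11)
Rm=R(s["orientation"])
def pts(g,y0,yy,z): return s["tcp_pos"]+np.array([[-g/2+y0,yy,z],[g/2+y0,yy,z]])@Rm.T
f=lambda p:(proj(w,pts(.085,p[0],p[1],p[2]),s)-[wl,wr]).ravel()
r=least_squares(f,[0,-.011,-.013],x_scale=.01);print("wrist: ",r.x,r.fun)
print("scene px",L,Rr)
for z in(-.013,-.03,-.04,-.05,-.055):print(z,proj(c,pts(.085,0,.011,z)).round(1).tolist())
```

```text
wrist:  [-0.00061319 -0.01348296 -0.05379346] [ 0.00045106  0.10026567  0.00028385 -0.10027065]
scene px [347.7692307692308, 185.55769230769232] [388.34615384615387, 184.8846153846154]
-0.013 [[345.9, 198.8], [384.7, 198.0]]
-0.03 [[346.6, 192.2], [385.8, 191.4]]
-0.04 [[347.0, 188.2], [386.4, 187.4]]
-0.05 [[347.4, 184.2], [387.1, 183.4]]
-0.055 [[347.6, 182.2], [387.5, 181.4]]
```

Two independent views agree that the open tips stand about 50 mm behind the reported TCP, not 13 mm, so they are now near z = 0.08. Lowering another 1.8 cm is safe under either reading. I'll do that and look again.

>>> apply_moves --moves '[[[0, 0, 0.4], 0, 1], [[0, 0, 0.8], 0, 1], [[0, 0, 1.2], 0, 1], [[0, 0, 1.5], 0, 1], [[0, 0, 1.8], 0, 1], [[0, 0, 1.8], 0, 1], [[0, 0, 1.8], 0, 1], [[0, 0, 1.8], 0, 1], [[0, 0, 1.8], 0, 1], [[0, 0, 1.8], 0, 1]]'

```text
clock: 4.3
tcp_pos: [0.4623, 0.2643, 0.0109]
orientation: [0.0, 0.721, 0.693, 0.0]
wrist_force: [-0.3, -0.1, 0.5]
finger_gap: 0.085
```

Run:
```python
from h import *
s=env.get_state();print(s["tcp_pos"],s["wrist_force"])
w=env.read_camera("wrist");c=env.read_camera("scene")
a=cv2.resize(c["pixels"][145:215,320:420,::-1],(700,490),interpolation=cv2.INTER_CUBIC);cv2.imwrite("pics/s4.png",a);save(w,"w4.png")
```

```text
[0.462337   0.26426125 0.01087355] [-0.33030841 -0.13865263  0.50842434]
```

View pics/s4.png

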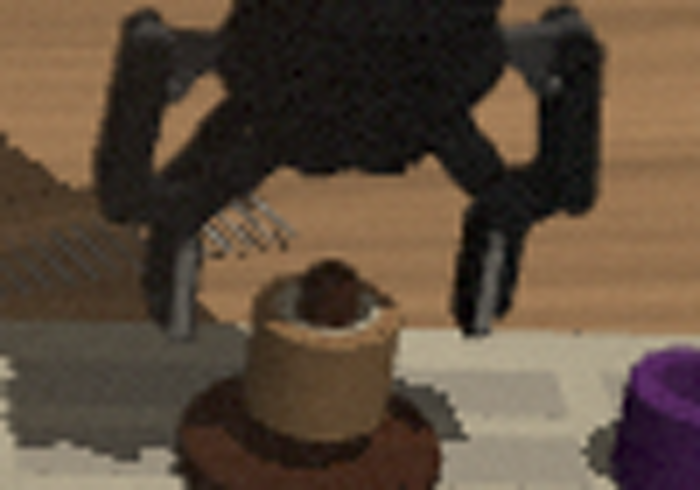

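View pics/w4.png

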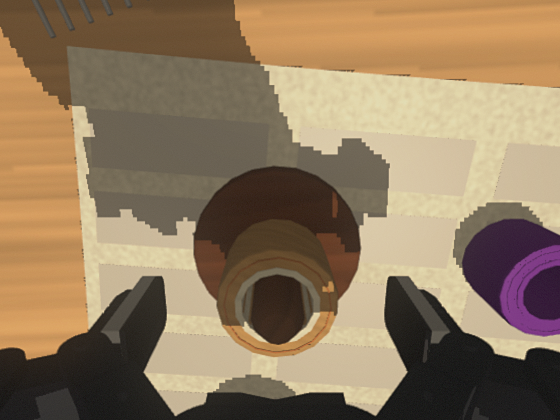

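In the wrist view the roll top is 121 px wide, which gives a depth of 142 mm and the same geometry as before. The scene agrees: the tips (rows ~335) are level with the roll's upper part. So I lower another 2.1 cm, which puts the tips near z = 0.04 open, then close with moderate force.

>>> apply_moves --moves '[[[0, 0.1, 0.5], 0, 1], [[0, 0.2, 1.0], 0, 1], [[0, 0.2, 1.5], 0, 1], [[0, 0.2, 1.9], 0, 1], [[0, 0.2, 2.1], 0, 1], [[0, 0.2, 2.1], 0, 1], [[0, 0.2, 2.1], 0, 1], [[0, 0.2, 2.1], 0, 1], [[0, 0.2, 2.1], 0, 1], [[0, 0.2, 2.1], 0, 1]]'

```text
clock: 5.65
tcp_pos: [0.4644, 0.2642, -0.0101]
orientation: [0.0, 0.721, 0.693, 0.0]
wrist_force: [-0.6, -0.3, -0.4]
finger_gap: 0.0857
```

Run:
```python
from h import *
s=env.get_state();print(s["tcp_pos"],s["wrist_force"])
w=env.read_camera("wrist");c=env.read_camera("scene")
a=cv2.resize(c["pixels"][145:215,320:420,::-1],(560,392),interpolation=cv2.INTER_CUBIC);cv2.imwrite("pics/s5.png",a);save(w,"w5.png")
```

```text
[ 0.46435184  0.26419381 -0.0101166 ] [-0.55267195 -0.31035787 -0.38859106]
```

View pics/s5.png

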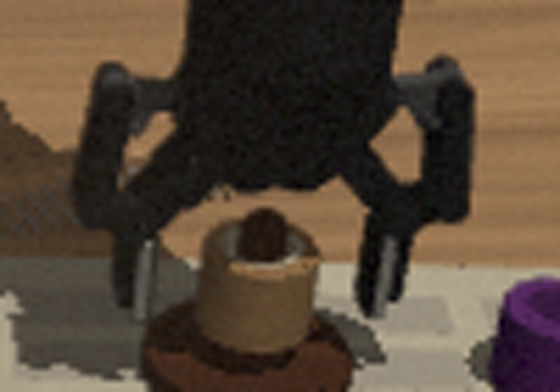

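View pics/w5.png

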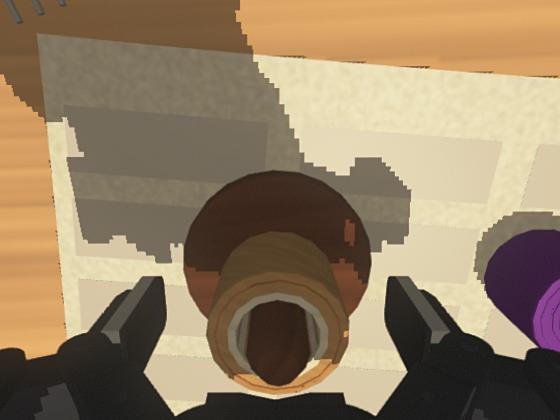

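The tips now sit beside the middle of the roll, with nothing touching them. Closing.

>>> apply_moves --moves '[[[0, 0, 0], 0, 0.7], [[0, 0, 0], 0, 0.6], [[0, 0, 0], 0, 0.5], [[0, 0, 0], 0, 0.4], [[0, 0, 0], 0, 0.3], [[0, 0, 0], 0, 0.2], [[0, 0, 0], 0, 0.2], [[0, 0, 0], 0, 0.2], [[0, 0, 0], 0, 0.2], [[0, 0, 0], 0, 0.2]]' --squeeze 30

```text
clock: 7.0
tcp_pos: [0.4644, 0.2642, -0.01]
orientation: [0.0, 0.721, 0.693, 0.0]
wrist_force: [-1.1, -0.0, 6.0]
finger_gap: 0.0454
```

Run:
```python
from h import *
s=env.get_state();print(s["tcp_pos"],s["wrist_force"],s["finger_gap"])
w=env.read_camera("wrist");c=env.read_camera("scene")
a=cv2.resize(c["pixels"][145:215,320:420,::-1],(560,392),interpolation=cv2.INTER_CUBIC);cv2.imwrite("pics/s6.png",a);save(w,"w6.png")
```

```text
[ 0.46440844  0.26421146 -0.01002484] [-1.14106261 -0.02902004  5.98902948] 0.0454186879716842
```

View pics/s6.png

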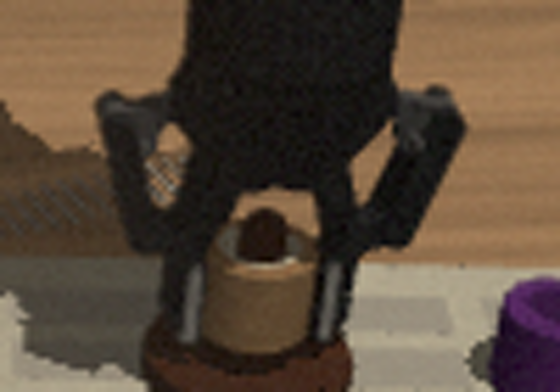

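View pics/w6.png

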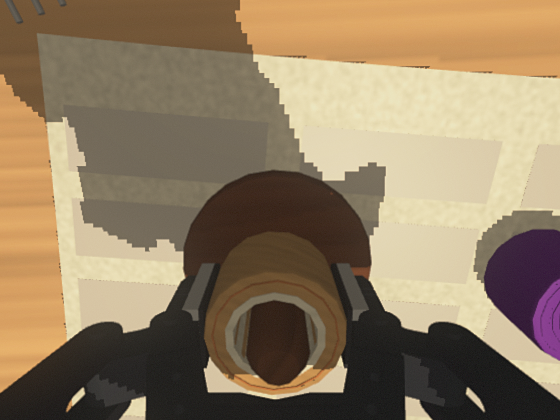

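The gap is 45.4 mm, which matches the 46 mm roll, and the pads sit squarely on both sides. Lifting straight up.

>>> apply_moves --moves '[[[0, 0, -0.8], 0, 0.2], [[0, 0, -2], 0, 0.2], [[0, 0, -3.5], 0, 0.2], [[0, 0, -5], 0, 0.2], [[0, 0, -6.5], 0, 0.2], [[0, 0, -8], 0, 0.2], [[0, 0, -9.5], 0, 0.2], [[0, 0, -11], 0, 0.2], [[0, 0, -12], 0, 0.2], [[0, 0, -12], 0, 0.2]]'

```text
clock: 8.35
tcp_pos: [0.4649, 0.2644, 0.1107]
orientation: [0.0, 0.721, 0.693, 0.001]
wrist_force: [-1.1, -0.1, -1.2]
finger_gap: 0.0454
```

Run:
```python
from h import *
s=env.get_state();print(s["tcp_pos"],s["wrist_force"],s["finger_gap"])
w=env.read_camera("wrist");c=env.read_camera("scene");save(c,"s7.png");save(w,"w7.png")
d=np.array([.483,-.229])-s["tcp_pos"][:2]; print(R(s["orientation"])[:2,:2].T@d*100)
```

```text
[0.46489692 0.26440429 0.11069705] [-1.08583339 -0.14270178 -1.19329989] 0.0454394297468655
[-49.23239154   3.73174018]
```

View pics/s7.png

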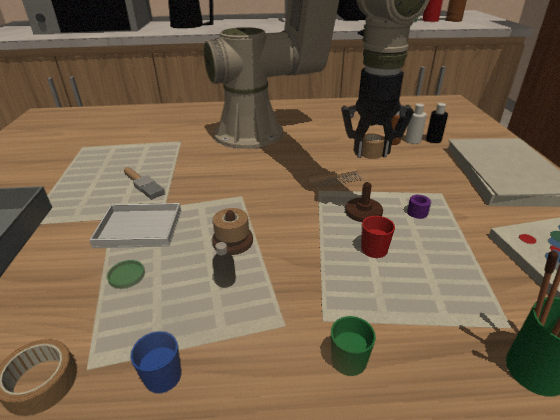

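View pics/w7.png

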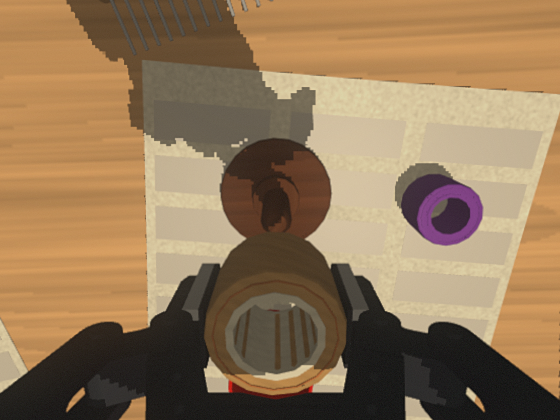

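The roll is held level and the post at (367,190) in the scene is bare. Carrying it over to the tray, high above everything else.

>>> apply_moves --moves '[[[-2, 0.2, 0], 0, 0.2], [[-6, 0.5, 0], 0, 0.2], [[-10.5, 0.8, 0], 0, 0.2], [[-15, 1.2, 0], 0, 0.2], [[-19.5, 1.5, 0], 0, 0.2], [[-24, 1.8, 0], 0, 0.2], [[-28.5, 2.2, 0], 0, 0.2], [[-33, 2.5, 0], 0, 0.2], [[-36, 2.8, 0], 0, 0.2], [[-38, 2.9, 0], 0, 0.2]]'

```text
clock: 9.7
tcp_pos: [0.4774, -0.1189, 0.1092]
orientation: [-0.0, 0.722, 0.692, -0.0]
wrist_force: [-0.1, 0.3, -0.3]
finger_gap: 0.0453
```

>>> apply_moves --moves '[[[-2, 0.2, 0], 0, 0.2], [[-4, 0.3, 0], 0, 0.2], [[-6, 0.4, 0], 0, 0.2], [[-8, 0.5, 0], 0, 0.2], [[-9.5, 0.7, 0], 0, 0.2], [[-10.5, 0.8, 0], 0, 0.2], [[-11.2, 0.8, 0], 0, 0.2], [[-11.2, 0.8, 0], 0, 0.2], [[-11.2, 0.8, 0], 0, 0.2], [[-11.2, 0.8, 0], 0, 0.2]]'

```text
clock: 10.95
tcp_pos: [0.4821, -0.2284, 0.1098]
orientation: [-0.0, 0.721, 0.693, 0.0]
wrist_force: [0.3, -0.7, -0.1]
finger_gap: 0.0451
```

Run:
```python
from h import *
import pickle
s=env.get_state();print(s["tcp_pos"],s["wrist_force"],s["finger_gap"])
w=env.read_camera("wrist");c=env.read_camera("scene");save(c,"s8.png");save(w,"w8.png");pickle.dump((w,s),open("w8.pkl","wb"))
```

```text
[ 0.48205439 -0.22840839  0.10981306] [ 0.25633779 -0.67937149 -0.09538166] 0.045071749697463755
```

View pics/s8.png

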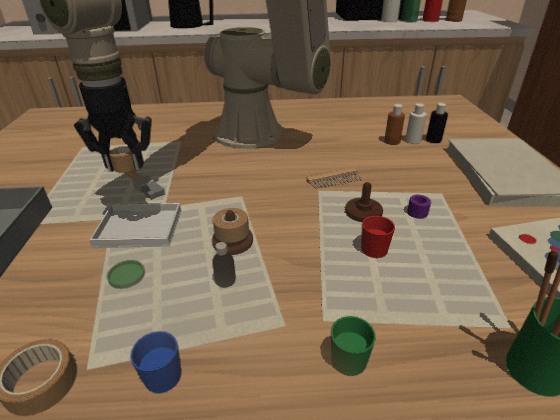

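View pics/w8.png

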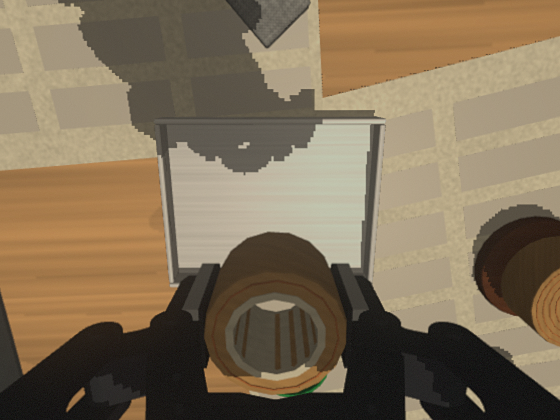

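The wrist view shows the tray rim corners at about (156,120), (385,121) and (173,286). The full roll is untouched at (231,225) in the scene.

Run:
```python
from h import *
import pickle
w,s=pickle.load(open("w8.pkl","rb"))
p=ray(w,[[156,120],[385,121],[173,286],[371,281]],.022,s);print(p)
print(np.linalg.norm(p[0]-p[1]),np.linalg.norm(p[0]-p[2]), p.mean(0))
d=p.mean(0)[:2]-s["tcp_pos"][:2]; print(R(s["orientation"])[:2,:2].T@d*100)
```

```text
[[ 0.42082436 -0.30736672  0.022     ]
 [ 0.4275378  -0.15207956  0.022     ]
 [ 0.54656026 -0.31094239  0.022     ]
 [ 0.54832247 -0.15710188  0.022     ]]
0.15543220401341987 0.12578672474267105 [ 0.48581122 -0.23187264  0.022     ]
[-0.33176942  0.38868652]
```

The rim measures 155 x 126 mm, which fits, with its centre at (0.486, -0.232). On the post the roll's underside was 26 mm up at TCP z = -0.010, so it should meet the tray floor at TCP z ≈ -0.032. I'll descend to about 5 mm above that first.

>>> apply_moves --moves '[[[-0.1, 0.1, 1.5], 0, 0.2], [[-0.3, 0.3, 3.5], 0, 0.2], [[-0.3, 0.3, 5.5], 0, 0.2], [[-0.3, 0.3, 7.5], 0, 0.2], [[-0.3, 0.3, 9.5], 0, 0.2], [[-0.3, 0.3, 11], 0, 0.2], [[-0.3, 0.3, 12.5], 0, 0.2], [[-0.3, 0.3, 13.3], 0, 0.2], [[-0.3, 0.3, 13.7], 0, 0.2], [[-0.3, 0.3, 13.7], 0, 0.2]]'

```text
clock: 12.3
tcp_pos: [0.4851, -0.2321, -0.0272]
orientation: [0.0, 0.721, 0.693, 0.0]
wrist_force: [-0.3, -0.4, -0.4]
finger_gap: 0.0452
```

Run:
```python
from h import *
s=env.get_state();print(s["tcp_pos"],s["wrist_force"],s["finger_gap"])
w=env.read_camera("wrist");c=env.read_camera("scene");cv2.imwrite("pics/s9.png",cv2.resize(c["pixels"][150:260,70:220,::-1],None,fx=5,fy=5,interpolation=cv2.INTER_CUBIC))
save(w,"w9.png")
```

```text
[ 0.4850879  -0.23206902 -0.02718347] [-0.29418087 -0.36927839 -0.38713716] 0.04523167936549877
```

View pics/s9.png

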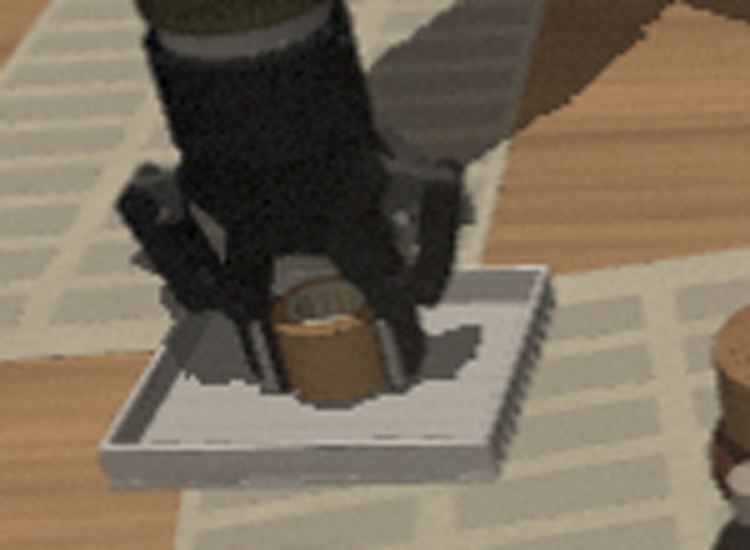

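The roll hangs just above the tray floor and well inside the walls. I'll creep down 5 mm with the grip held.

>>> apply_moves --moves '[[[0, 0, 0.1], 0, 0.2], [[0, 0, 0.2], 0, 0.2], [[0, 0, 0.25], 0, 0.2], [[0, 0, 0.3], 0, 0.2], [[0, 0, 0.35], 0, 0.2], [[0, 0, 0.4], 0, 0.2], [[0, 0, 0.45], 0, 0.2], [[0, 0, 0.5], 0, 0.2], [[0, 0, 0.5], 0, 0.2], [[0, 0, 0.5], 0, 0.2]]'

```text
clock: 13.65
tcp_pos: [0.4853, -0.2323, -0.0288]
orientation: [0.001, 0.721, 0.693, 0.0]
wrist_force: [-7.2, 4.7, 27.6]
finger_gap: 0.0452
```

Contact at TCP z = -0.0288 with 28 N. I'll ease off 3 mm and check what is resting on the floor.

>>> apply_moves --moves '[[[0, 0, -0.1], 0, 0.2], [[0, 0, -0.2], 0, 0.2], [[0, 0, -0.3], 0, 0.2], [[0, 0, -0.3], 0, 0.2], [[0, 0, -0.3], 0, 0.2], [[0, 0, -0.3], 0, 0.2], [[0, 0, -0.3], 0, 0.2], [[0, 0, -0.3], 0, 0.2], [[0, 0, -0.3], 0, 0.2], [[0, 0, -0.3], 0, 0.2]]'

```text
clock: 14.9
tcp_pos: [0.4853, -0.2322, -0.0286]
orientation: [0.0, 0.721, 0.693, 0.0]
wrist_force: [-1.6, 0.7, 7.8]
finger_gap: 0.0453
```

Run:
```python
from h import *
s=env.get_state();print(s["tcp_pos"],s["wrist_force"],s["finger_gap"])
w=env.read_camera("wrist");c=env.read_camera("scene");cv2.imwrite("pics/s10.png",cv2.resize(c["pixels"][190:250,95:185,::-1],None,fx=8,fy=8,interpolation=cv2.INTER_CUBIC))
save(w,"w10.png")
```

```text
[ 0.48528584 -0.23221578 -0.02863034] [-1.5720112   0.69867146  7.83266498] 0.045337678169566124
```

View pics/s10.png

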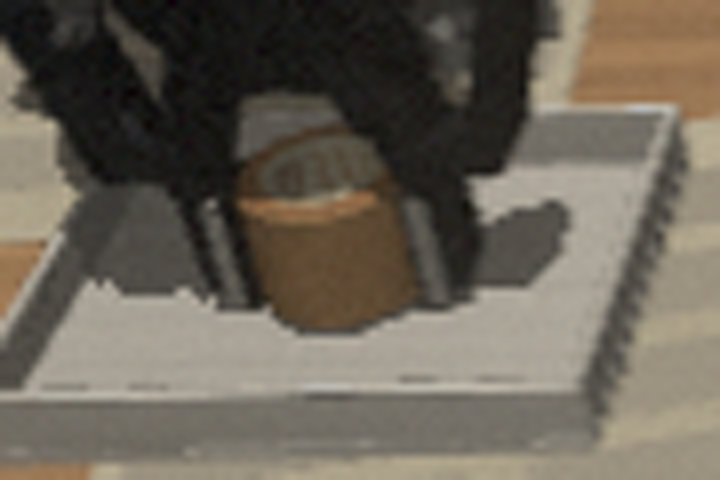

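View pics/w10.png

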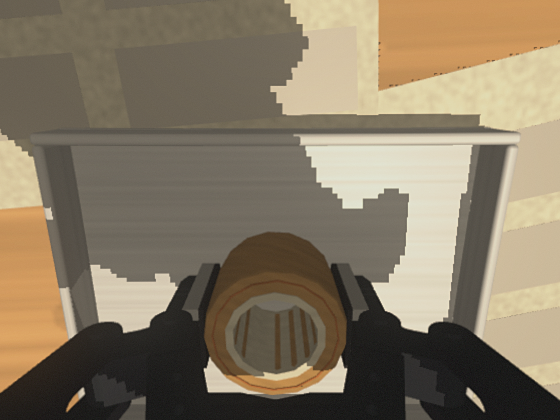

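The roll stands upright near the middle of the tray, inside the walls. Whichever part made contact, the underside is at most about 3 mm above the floor, so I release slowly and retreat straight up.

>>> apply_moves --moves '[[[0, 0, -0.05], 0, 0.5], [[0, 0, -0.1], 0, 0.55], [[0, 0, -0.1], 0, 0.6], [[0, 0, -0.1], 0, 0.65], [[0, 0, -0.1], 0, 0.7], [[0, 0, -0.1], 0, 0.8], [[0, 0, -0.1], 0, 0.85], [[0, 0, -0.1], 0, 0.85], [[0, 0, -0.1], 0, 0.85], [[0, 0, -0.1], 0, 0.85]]'

```text
clock: 16.25
tcp_pos: [0.485, -0.232, -0.0282]
orientation: [-0.0, 0.721, 0.693, 0.0]
wrist_force: [-0.3, -0.0, 0.5]
finger_gap: 0.0723
```

Run:
```python
from h import *
s=env.get_state();print(s["tcp_pos"],s["wrist_force"],s["finger_gap"])
w=env.read_camera("wrist");save(w,"w11.png")
```

```text
[ 0.48495572 -0.23200358 -0.02822262] [-0.30154194 -0.02350061  0.46921008] 0.07231387938908719
```

View pics/w11.png

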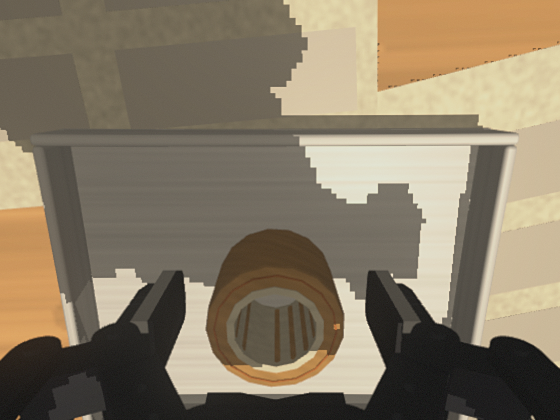

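The roll is free, standing between open pads (gap 72 mm). Going straight up.

>>> apply_moves --moves '[[[0, 0, -1], 0, 0.85], [[0, 0, -2], 0, 0.85], [[0, 0, -3.5], 0, 0.85], [[0, 0, -5], 0, 0.85], [[0, 0, -7], 0, 0.85], [[0, 0, -9], 0, 0.85], [[0, 0, -12], 0, 0.85], [[0, 0, -15], 0, 0.85], [[0, 0, -18], 0, 0.85], [[0, 0, -18], 0, 0.85]]'

```text
clock: 17.55
tcp_pos: [0.4866, -0.2331, 0.1554]
orientation: [0.003, 0.721, 0.693, 0.001]
wrist_force: [0.2, 0.2, -0.6]
finger_gap: 0.0728
```

Run:
```python
from h import *
s=env.get_state();print(s["tcp_pos"],s["wrist_force"],s["finger_gap"])
w=env.read_camera("wrist");c=env.read_camera("scene");t=env.read_camera("top")
P=lambda x,y,z,r:[[x+r*np.cos(a),y+r*np.sin(a),z] for a in np.linspace(0,6.28,40)]
im=w["pixels"][:,:,::-1].copy()
for z in(.004,.04):cv2.polylines(im,[proj(w,P(.484,-.232,z,.023),s).astype(int).reshape(-1,1,2)],True,(0,255,0),1)
b=cv2.resize(c["pixels"][190:260,85:265,::-1],(560,218))
cv2.imwrite("pics/e.png",np.vstack([im[:370],b]));cv2.imwrite("pics/et.png",t["pixels"][:,:,::-1])
print("full crop")
```

```text
[ 0.48664928 -0.23314855  0.15535938] [ 0.23546136  0.17192641 -0.57867276] 0.07282847363523426
full crop
```

View pics/e.png

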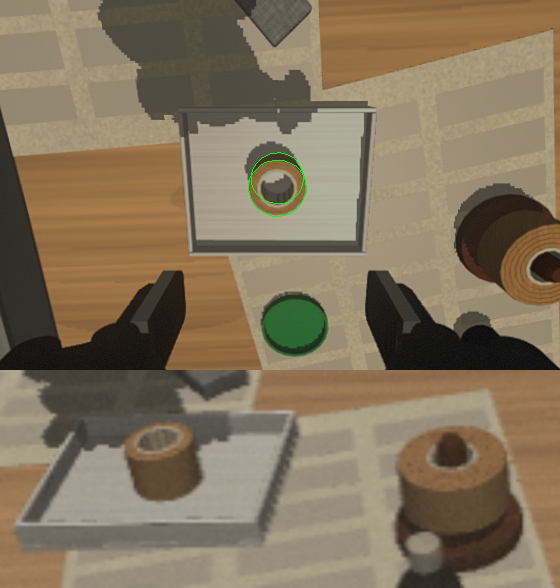

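View pics/et.png

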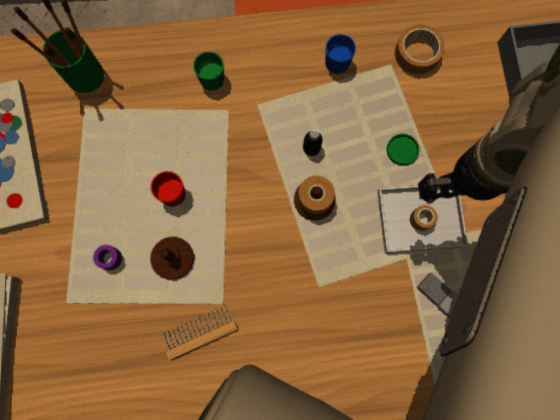

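The roll stands flat in the middle of the tray at (277,187) in the wrist view, where the projected outlines of a roll standing on the floor fit it. The full roll is at (316,197) in the top view, as before, and the gripper is clear of everything. Handing in.

```bash
python3 -c "
from workcell import env
print(env.hand_in())"
```

```text
the job is handed in; nothing more can be done
None
```

I lifted the small brown roll off its post, carried it over to the tray, set it down gently on the tray floor and handed the job in at about 17.7 s. No verdict was reported.

**Last checks:**
- **Small roll:** it stands upright near the tray's centre. The projected outline of a roll standing on the tray floor at (0.484, -0.232) fits the wrist picture.
- **Full roll:** it is at the same top-view pixel as at the start, (316,197).
- **Gripper:** it is open, well above the tray and touching nothing; the wrist force is under 1 N.

**What disagreed:**
- **Fingertip position:** the open tips stood about 50 mm behind the reported TCP, where the text says 13 mm. The wrist and scene cameras agreed on this, so I lowered the gripper by what I saw, and the TCP read below zero at the grasp.
- **Object positions:** the scene camera put the roll and tray roughly 8–12 mm farther in x than the top camera did. I used the wrist camera's values, which lay between them.
- **Floor contact:** it came about 3 mm sooner than I had worked out, and the wrist force reached 28 N before I eased off. I can't say whether the roll or the fingertips touched first, so the roll may have settled up to about 3 mm when released.

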